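# Re-rack the breakfast condiments in seat order

### The arm

A 6-joint arm with a two-finger parallel gripper is mounted at the origin on the work surface. World frame = base frame: x ahead of the robot, y to its left, z up, the work surface at z = 0. Lengths are in m, angles in rad, forces in N, time in s.
With the tool pointing down it reaches from about 0.275 to 1 m from the base axis. Payload 8.4 kg.
Tool frame: the origin (TCP) lies on the centre line of the jaws, within the pads' length; the fingertips stand 17 mm ahead of it and the grasp point (between the pads) lies 2 mm behind it (bot.tcp_to_tips is the z of the fingertips in the tool frame, in m); z points along the fingers, y is the line along which they close (so a half turn about z gives the same grasp; the last joint's range is limited). The gripper opens to 85 mm and grips with 20 to 120 N. Pads are 22 mm wide; open, the fingers measure 114 mm over their backs; the gripper's body (76 mm by 85 mm) begins 54 mm behind the grasp point. The pads swing forward as they close: fully open they stand 13 mm farther back than shut.
Start: joints at [-1.22, 0.353, 1.633, -0, 1.155, -0.002], TCP at [0.216, -0.587, 0.214] pointing down, gripper open.
Joint ranges: [-2.63, 2.63], [-0.92, 2.1], [0.06, 2.66], [-1.3, 4.44], [0, 2.69], [-3.02, 3.02]. Speed limits (rad/s): [2.22, 2.22, 2.79, 3.14, 3.14, 3.14].

### API

Orientations are given as a unit quaternion [x, y, z, w].
In Python, from workcell import bot, hand, kinematics, get_obs, vision, hand_in gives the robot as it stands. The module is installed in compiled form; this text tells all that it offers. Calls block until the motion is done:
- bot.reach(position, orientation): joint-space move of the TCP to a pose.
- bot.servo_line(position, ori=None, velocity=0.15): straight line of the TCP; ori=None keeps the orientation; velocity is the mean speed in m/s.
- bot.goto_joints(angles): joint-space move.
- hand.move_gripper(opening, strength=None): finger opening in m; strength is the grip in N (None keeps the last); returns when the fingers have stopped.
- bot.dwell(seconds).
- kinematics.solve_ik(position, orientation): joint angles nearest the present ones, or None.
- get_obs(): the state.
- vision.read_camera(name): name is "scene" or "side" or "wrist"; returns a dict with "frame" (400x640x3 uint8, red, green, blue), "intrinsics" (3x3 intrinsics, pixels), "view" (4x4, takes a point from world to camera coordinates). Camera axes: x right, y down, z forward; pixel columns grow to the right and rows downward; lengths in m; the calibration is good to about 2 mm. A picture is of the moment at which its call begins. There is no depth.
A pose or a line that the arm cannot do raises bot.IKError and nothing moves.
- hand_in(): hands the job in; it is judged then, once.
The state is a dict: "time_s": time; "joint_pos": joint angles; "joint_vel": joint speeds; "joint_efforts": joint torques, N m; "position": TCP position; "orientation": TCP orientation; "wrist_force": force on the tool from outside, world axes, zero at the start; "ft_torque": the same for the moment, N m; "gripper_width": finger opening in m; "grip_force": force on a finger pad.
Only numpy, scipy, OpenCV 4.12 (cv2) and the standard library are available. Lean on these libraries where they do the work, as an engineer would, in place of code of your own. Each camera call takes 0.05 s, during which the arm holds its last target. There are 200 camera calls.

### The job

The four table pieces on the serving rack stand in the guests' seat order, counted from the rack's brass knob. Move all four to the empty rack, keeping that order counted from its own brass knob: the piece nearest the knob goes in the recess nearest the other rack's knob, and so on to the far end. Stand each upright and flat in its own recess, without dropping it or knocking any of the four over.

Things in the scene. Friction and masses are not known exactly. Their poses are not given: they have to be found in the camera images.
- serving_rack: the rack loaded at the start: fixed dark wooden board 90 x 360 x 20 mm high, brass lips 7 mm high on its long edges, four cork coasters in a row. Origin: centre of its underside, on the table. y runs along the row, right to left as the robot sees it; coaster centres at x = 0, y = +120, +40, -40, -120 mm. A brass ball knob (24 mm wide, top 54 mm above the table) marks the y = +196 mm end.
- table_rack: the rack empty at the start: fixed dark wooden board 90 x 360 x 20 mm high with four round grey-lined recesses 70 mm across, 5 mm deep (floor 15 mm above the table). Origin: centre of its underside. y runs along the row; recess centres at x = 0, y = -120, -40, +40, +120 mm. A brass ball knob (top 54 mm high) marks the end at y = -196 mm. Two tealights 23 mm high stand between the racks.
- pepper_mill: brown wooden pepper mill with a small steel ball on top, round, loose, 122 mm high; foot 48 mm across, waist 34 mm, grip cylinder 44 mm across from 60 to 100 mm above the foot. Origin: centre of its underside. z is its upright axis. Stands on the round coaster at the start. About 0.16 kg.
- sugar_caster: plain steel sugar caster, round, loose, 102 mm high; a straight cylinder 44 mm across up to 72 mm, then a dome. Origin: centre of its underside. z is its upright axis. Stands on the square coaster at the start. About 0.18 kg.
- honey_pot: squat amber glass honey pot with a flat pale wooden lid and a small ball knob, one piece, round, loose, 75 mm high; glass a straight cylinder 54 mm across up to 54 mm, lid 48 mm across up to 61 mm. Origin: centre of its underside. z is its upright axis. Stands on the hexagonal coaster at the start. About 0.2 kg.
- cream_beaker: open white porcelain beaker, round, loose, empty, 74 mm high, 46 mm across all the way, wall 3 mm. Origin: centre of its underside. z is its upright axis. Stands on the eight-sided coaster at the start. About 0.13 kg.
- coaster_round: round cork coaster 68 mm across, 4 mm thick, fixed on the serving rack under the pepper mill (its top is 24 mm above the table). It stays behind and so shows which place the pepper mill came from. Origin: centre of its underside.
- coaster_square: square cork coaster 64 x 64 mm, 4 mm thick, fixed on the serving rack under the sugar caster (its top is 24 mm above the table). It stays behind and so shows which place the sugar caster came from. Origin: centre of its underside.
- coaster_hexagon: six-sided cork coaster 64 mm across its flats, 4 mm thick, fixed on the serving rack under the honey pot (its top is 24 mm above the table). It stays behind and so shows which place the honey pot came from. Origin: centre of its underside.
- coaster_octagon: eight-sided cork coaster 68 mm across its flats, 4 mm thick, fixed on the serving rack under the cream beaker (its top is 24 mm above the table). It stays behind and so shows which place the cream beaker came from. Origin: centre of its underside.

How it is judged:
At the end, for the whole second after the job is handed in: Each piece is in the recess whose number from the table rack's knob equals its coaster's number from the serving rack's knob: within 14 mm of its centre along and across, underside within 3 mm of the recess floor, tilt below 0.08 rad, at rest (below 0.02 m/s), released (((y of coaster_round in the frame of serving_rack between 0.09 and 0.15 m and y of pepper_mill in the frame of table_rack between -0.134 and -0.106 m) or (y of coaster_round in the frame of serving_rack between 0.01 and 0.07 m and y of pepper_mill in the frame of table_rack between -0.054 and -0.026 m) or (y of coaster_round in the frame of serving_rack between -0.07 and -0.01 m and y of pepper_mill in the frame of table_rack between 0.026 and 0.054 m) or (y of coaster_round in the frame of serving_rack between -0.15 and -0.09 m and y of pepper_mill in the frame of table_rack between 0.106 and 0.134 m)) and x of pepper_mill in the frame of table_rack between -0.014 and 0.014 m and z of pepper_mill in the frame of table_rack between 0.012 and 0.018 m and angle between each of pepper_mill, sugar_caster, honey_pot, cream_beaker's own z axis and vertical below 0.08 rad and linear speed of each of pepper_mill, sugar_caster, honey_pot, cream_beaker below 0.02 m/s and contact force between each of pepper_mill, sugar_caster, honey_pot, cream_beaker and the fingers below 0.1 N and ((y of coaster_square in the frame of serving_rack between 0.09 and 0.15 m and y of sugar_caster in the frame of table_rack between -0.134 and -0.106 m) or (y of coaster_square in the frame of serving_rack between 0.01 and 0.07 m and y of sugar_caster in the frame of table_rack between -0.054 and -0.026 m) or (y of coaster_square in the frame of serving_rack between -0.07 and -0.01 m and y of sugar_caster in the frame of table_rack between 0.026 and 0.054 m) or (y of coaster_square in the frame of serving_rack between -0.15 and -0.09 m and y of sugar_caster in the frame of table_rack between 0.106 and 0.134 m)) and x of sugar_caster in the frame of table_rack between -0.014 and 0.014 m and z of sugar_caster in the frame of table_rack between 0.012 and 0.018 m and ((y of coaster_hexagon in the frame of serving_rack between 0.09 and 0.15 m and y of honey_pot in the frame of table_rack between -0.134 and -0.106 m) or (y of coaster_hexagon in the frame of serving_rack between 0.01 and 0.07 m and y of honey_pot in the frame of table_rack between -0.054 and -0.026 m) or (y of coaster_hexagon in the frame of serving_rack between -0.07 and -0.01 m and y of honey_pot in the frame of table_rack between 0.026 and 0.054 m) or (y of coaster_hexagon in the frame of serving_rack between -0.15 and -0.09 m and y of honey_pot in the frame of table_rack between 0.106 and 0.134 m)) and x of honey_pot in the frame of table_rack between -0.014 and 0.014 m and z of honey_pot in the frame of table_rack between 0.012 and 0.018 m and ((y of coaster_octagon in the frame of serving_rack between 0.09 and 0.15 m and y of cream_beaker in the frame of table_rack between -0.134 and -0.106 m) or (y of coaster_octagon in the frame of serving_rack between 0.01 and 0.07 m and y of cream_beaker in the frame of table_rack between -0.054 and -0.026 m) or (y of coaster_octagon in the frame of serving_rack between -0.07 and -0.01 m and y of cream_beaker in the frame of table_rack between 0.026 and 0.054 m) or (y of coaster_octagon in the frame of serving_rack between -0.15 and -0.09 m and y of cream_beaker in the frame of table_rack between 0.106 and 0.134 m)) and x of cream_beaker in the frame of table_rack between -0.014 and 0.014 m and z of cream_beaker in the frame of table_rack between 0.012 and 0.018 m); the robot touches nothing.
It fails at once if one of the four pieces is knocked over (angle between any of pepper_mill, sugar_caster, honey_pot, cream_beaker's own z axis and vertical above 0.7 rad).
It fails at once if one of the four pieces is dropped (faster than 0.6 m/s with no finger on it: a fall of some 18 mm) ((contact force between pepper_mill and the fingers below 0.05 N and linear speed of pepper_mill above 0.6 m/s) or (contact force between sugar_caster and the fingers below 0.05 N and linear speed of sugar_caster above 0.6 m/s) or (contact force between honey_pot and the fingers below 0.05 N and linear speed of honey_pot above 0.6 m/s) or (contact force between cream_beaker and the fingers below 0.05 N and linear speed of cream_beaker above 0.6 m/s)).
It also fails if it takes over 120 s, if anything falls off the work surface, if the arm or the gripper's body presses on something with over 40 N, if the wrist force passes 120 N, or if a joint passes its speed limit or range.

## Working session

There is one attempt and no reset: what is moved stays moved. The work goes in short steps, each a Python script; the robot and the scene stay as the last script left them, time stands still between calls to the robot, and variables do not carry over. Pictures are saved under pics/ and viewed, at most 14 in all, crops included, and the job is handed in when it is done.

```bash
mkdir -p pics; python3 - <<'E'
from workcell import *
import cv2,numpy as np
for n in("scene","side"):
    c=vision.read_camera(n);cv2.imwrite(f"pics/{n}0.png",c["frame"][:,:,::-1]);np.savez(f"{n}0.npz",**c)
    print(n,c["intrinsics"].tolist(),np.round(c["view"],3).tolist())
print(get_obs()["time_s"],get_obs()["orientation"],bot.tcp_to_tips)
E
```

```text
scene [[438.0236449209706, 0.0, 316.56331541832674], [0.0, 438.0236449209706, 203.0711875764632], [0.0, 0.0, 1.0]] [[0.758, 0.652, 0.01, -0.406], [0.518, -0.593, -0.617, -0.253], [-0.397, 0.473, -0.787, 1.05], [0.0, 0.0, 0.0, 1.0]]
side [[405.6512233958177, 0.0, 321.17725477211457], [0.0, 405.6512233958177, 199.75105051919292], [0.0, 0.0, 1.0]] [[0.977, -0.215, -0.002, -0.531], [-0.163, -0.732, -0.661, 0.131], [0.141, 0.646, -0.75, 0.634], [0.0, 0.0, 0.0, 1.0]]
0.1 [ 9.84481534e-01  1.75487119e-01 -1.10204044e-04 -6.06215604e-04] 0.017
```

View pics/scene0.png

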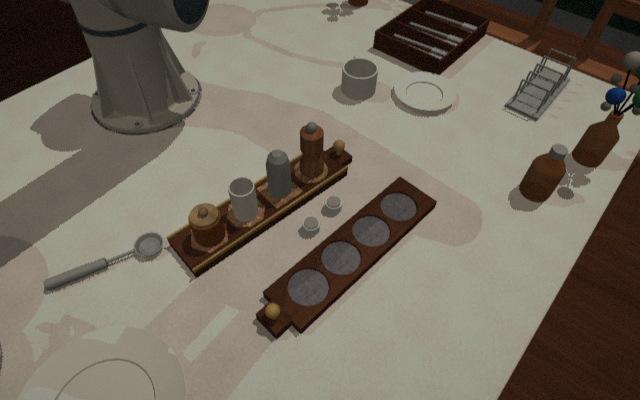

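View pics/side0.png

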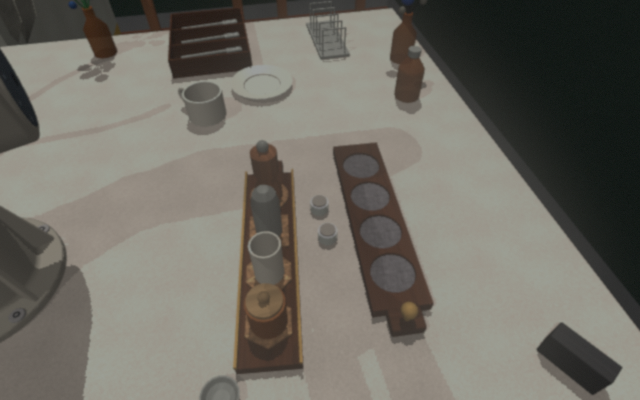

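Scene: the serving rack, from its knob at (338,148), holds mill (312,150), caster (279,172), beaker (243,200), honey pot (208,230). The table rack's knob is at (272,312), with recesses at (308,287), (341,258), (371,231) and (399,207). I'll take enlarged crops and find the recess contours.

```bash
cat > m.py <<'E'
import numpy as np,cv2
def load(n):
    d=np.load(n); return d["frame"],d["intrinsics"],d["view"]
def ray(K,V,p):
    R,t=V[:3,:3],V[:3,3]; return -R.T@t, R.T@np.linalg.inv(K)@np.array([p[0],p[1],1.])
def plane(K,V,p,z):
    o,d=ray(K,V,p); return o+d*(z-o[2])/d[2]
def tri(cams):
    A=np.zeros((3,3));b=np.zeros(3)
    for K,V,p in cams:
        o,d=ray(K,V,p);d=d/np.linalg.norm(d);P=np.eye(3)-np.outer(d,d);A+=P;b+=P@o
    x=np.linalg.solve(A,b); return x,[np.linalg.norm((np.eye(3)-np.outer(d/np.linalg.norm(d),d/np.linalg.norm(d)))@(x-o)) for o,d in (ray(*c) for c in cams)]
E
python3 - <<'E'
from m import *
box={"scene0":(250,170,450,340),"side0":(325,135,440,340)}
for n in box:
    f,K,V=load(n+".npz"); x0,y0,x1,y1=box[n]
    hsv=cv2.cvtColor(f,cv2.COLOR_RGB2HSV)
    m=((hsv[...,1]<60)&(hsv[...,2]<150)).astype(np.uint8)*255
    m[:y0]=0;m[y1:]=0;m[:,:x0]=0;m[:,x1:]=0
    m=cv2.morphologyEx(m,cv2.MORPH_OPEN,np.ones((3,3)))
    cs,_=cv2.findContours(m,cv2.RETR_EXTERNAL,cv2.CHAIN_APPROX_NONE)
    for c in cs:
        if cv2.contourArea(c)>300:
            # contour points to plane, circle fit
            w=np.array([plane(K,V,p,0.017)[:2] for p in c[:,0].astype(float)])
            h=cv2.minEnclosingCircle((w*1e4).astype(np.float32)); e=cv2.fitEllipse((w*1e4).astype(np.float32))
            print(n,np.mean(c[:,0],0).round(1),"ell",np.round(np.array(e[0])/10,1),"axes mm",np.round(np.array(e[1])/10,1))
for n,(x0,y0,x1,y1) in {"scene0":(170,110,370,280),"side0":(225,130,325,380)}.items():
    f=load(n+".npz")[0][y0:y1,x0:x1,::-1]; f=np.clip(f*1.5,0,255).astype(np.uint8)
    s=3.5 if n=="scene0" else 2.4
    cv2.imwrite(f"pics/{n}c.png",cv2.resize(f,None,fx=s,fy=s,interpolation=cv2.INTER_CUBIC))
E
```

```text
scene0 [307.6 287. ] ell [ 627.7 -130.1] axes mm [66.2 67. ]
scene0 [340.5 257.4] ell [633.6 -50.4] axes mm [65.8 66.7]
scene0 [370.7 231. ] ell [639.5  29.5] axes mm [65.2 66.9]
scene0 [308.7 228.1] ell [551.1 -39.9] axes mm [35.4 53.5]
scene0 [331.5 206.6] ell [550.8  25.1] axes mm [35.1 56.3]
scene0 [398.4 206.5] ell [645.6 109.2] axes mm [64.5 66.9]
scene0 [278.5 181.7] ell [432.3   4.3] axes mm [49.3 80.2]
side0 [392.6 272.8] ell [ 627.6 -128.7] axes mm [68.  69.5]
side0 [380.2 231.6] ell [633.6 -48.6] axes mm [68.2 69.8]
side0 [369.9 196.1] ell [640.1  31.3] axes mm [68.  69.4]
side0 [360.7 165.2] ell [646.2 112.2] axes mm [68.3 71.4]
side0 [366.  238.7] ell [638.2 -15.9] axes mm [212.1 454.6]
```

View pics/scene0c.png

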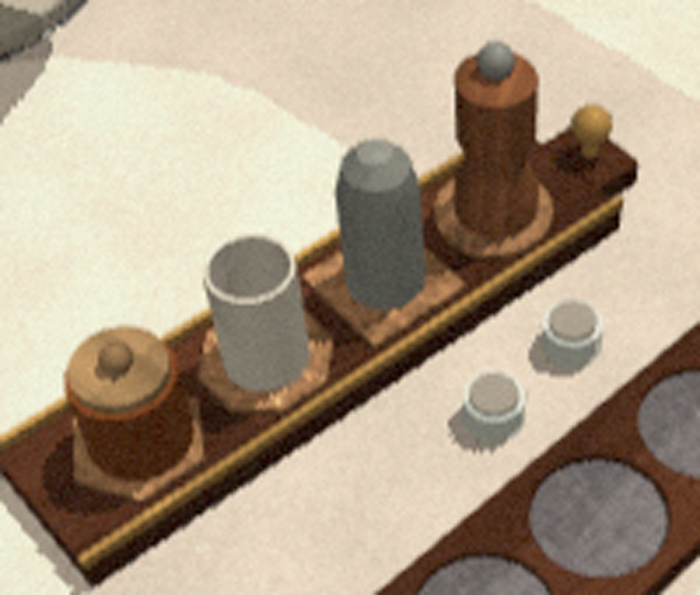

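View pics/side0c.png

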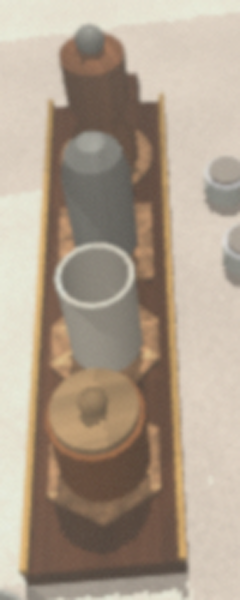

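The coaster order from the knob is round/mill, square/caster, octagon/beaker, hexagon/honey. The recesses agree between views to about 2 mm and are 80 mm apart. Next I'll triangulate the piece tops.

```bash
python3 - <<'E'
from m import *
S=load("scene0.npz")[1:];D=load("side0.npz")[1:]
P={"mill":((496,61),(90,40),.140),"caster":((376,153),(92,147),.124),"beaker":((251,270),(95,274),.098),"honeylid":((121,368),(95,411),.085),"honeyknob":((116,357),(93,404),.092)}
for k,(a,b,z) in P.items():
    a=np.array(a)/3.5+[170,110]; b=np.array(b)/2.4+[225,130]
    x,r=tri([(*S,a),(*D,b)])
    print(k,x.round(4),np.round(r[0],4),"planes",plane(*S,a,z)[:2].round(4),plane(*D,b,z)[:2].round(4))
print("knob",plane(*S,np.array([592,126])/3.5+[170,110],.042))
E
```

```text
mill [0.4637 0.0677 0.1355] 0.0002 planes [0.4672 0.0637] [0.4635 0.0627]
caster [ 0.453  -0.0122  0.1203] 0.001 planes [ 0.4549 -0.0134] [ 0.4532 -0.017 ]
beaker [ 0.443  -0.0918  0.0956] 0.001 planes [ 0.4454 -0.0941] [ 0.4428 -0.0924]
honeylid [ 0.4312 -0.169   0.0805] 0.0002 planes [ 0.4343 -0.1704] [ 0.4315 -0.1716]
honeyknob [ 0.4311 -0.1696  0.0897] 0.0002 planes [ 0.4326 -0.1702] [ 0.4312 -0.1711]
knob [0.47468852 0.14043107 0.042     ]
```

Heights and the 80 mm spacing check out. I'll move the mill first, gripping across the rack.

```bash
cat > job.py <<'E'
from workcell import *
import numpy as np
SRC={"mill":(.4643,.0652),"caster":(.4537,-.0137),"beaker":(.4438,-.0928),"honey":(.4320,-.1705)}
H={"mill":.080,"caster":.056,"beaker":.048,"honey":.036}   # grasp height above foot
DST=[(.6277,-.1294),(.6336,-.0495),(.6398,.0304),(.6459,.1107)]
PS,PT=-.135,-.076
def q(psi):
    a=(psi+np.pi/2)/2; return [np.cos(a),np.sin(a),0,0]
def xfer(name,slot,force=35,zt=.25):
    x,y=SRC[name];h=H[name]-.002;X,Y=DST[slot]
    hand.move_gripper(.085)
    bot.reach([x,y,zt],q(PS))
    bot.servo_line([x,y,.024+h],velocity=.12)
    hand.move_gripper(.0,strength=force)
    o=get_obs();print(name,"width",round(o["gripper_width"],4),"F",np.round(o["grip_force"],1))
    bot.servo_line([x,y,.024+h+.02],velocity=.05)
    bot.servo_line([x,y,zt],velocity=.15)
    print("held",round(get_obs()["gripper_width"],4))
    bot.servo_line([X,Y,zt],ori=q(PT),velocity=.15)
    bot.servo_line([X,Y,.015+h+.015],velocity=.12)
    bot.servo_line([X,Y,.015+h+.004],velocity=.04)
    f0=get_obs()["wrist_force"][2]
    for dz in np.arange(.003,-.0031,-.001):
        bot.servo_line([X,Y,.015+h+dz],velocity=.03)
        f=get_obs()["wrist_force"][2]
        if f-f0>2: break
    print("touch dz",round(dz,4),"dF",round(f-f0,2))
    hand.move_gripper(.070)
    bot.dwell(.2)
    bot.servo_line([X,Y,zt],velocity=.15)
    o=get_obs();print("t",o["time_s"])
def snap(n,f):
    import cv2
    c=vision.read_camera(n);cv2.imwrite(f"pics/{f}.png",c["frame"][:,:,::-1]);np.savez(f+".npz",**c)
E
python3 -c "
from job import *
xfer('mill',0);snap('scene','s1')"
```

```text
mill width 0.0412 F 34.3
held 0.041
touch dz 0.0 dF 7.84
t 12.6167
```

View pics/s1.png

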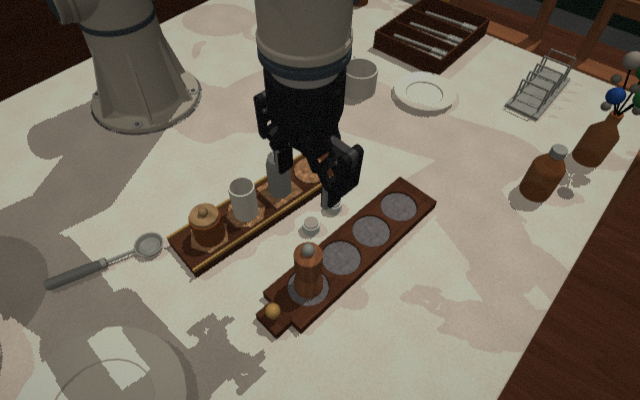

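The mill stands upright in the recess nearest the knob (foot at about (308,290)). The round coaster it left is at (309,170). Next are the caster and beaker.

```bash
python3 -c "
from job import *
xfer('caster',1);xfer('beaker',2);snap('side','s2')"
```

```text
caster width 0.0404 F 34.2
held 0.0403
touch dz 0.0 dF 7.44
t 23.9083
beaker width 0.0443 F 34.4
held 0.0439
touch dz 0.0 dF 5.47
t 35.5917
```

View pics/s2.png

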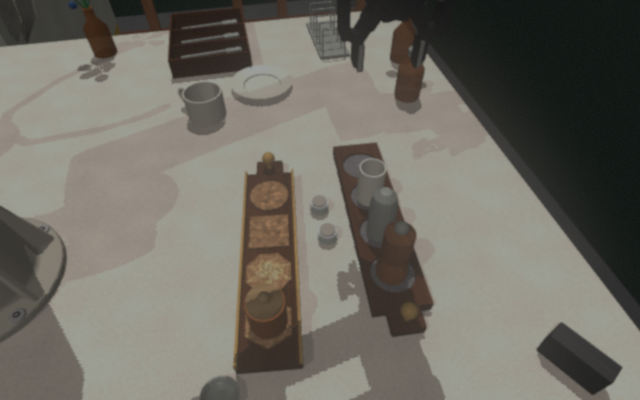

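Mill, caster and beaker stand upright in recesses 1 to 3 ((395,255), (382,220), (371,185)). The empty coasters show round, square, octagon from the knob, as expected. The honey pot is last.

```bash
python3 -c "
from job import *
xfer('honey',3)
bot.goto_joints([-1.22,.353,1.633,0,1.155,0]);hand.move_gripper(.085);snap('side','s3');snap('scene','s4')
print(get_obs()['time_s'])
import cv2
a=cv2.imread('pics/s3.png')[130:340,310:450];b=cv2.imread('pics/s4.png')[150:340,240:450]
r=lambda i:cv2.resize(i,None,fx=500/i.shape[0],fy=500/i.shape[0],interpolation=2)[:, :430]
cv2.imwrite('pics/s5.png',cv2.hconcat([r(a),cv2.resize(b,(450,500*450*190//(210*500)) if 0 else (450,500))]))"
```

```text
honey width 0.0461 F 43.4
held 0.0461
touch dz 0.0 dF 8.47
t 48.8083
52.0917
```

View pics/s5.png

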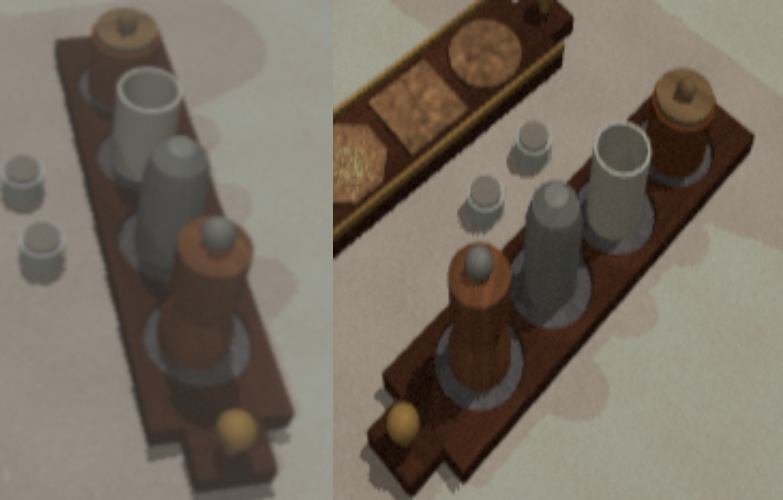

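All four look upright and in order. The honey pot's grip width read narrow (46 mm against 54 mm), so I'll check its seating, along with the other tops, by triangulation.

```bash
python3 - <<'E'
from m import *
S=load("s4.npz")[1:];D=load("s3.npz")[1:]
P={"mill":((147,263),(219,235),0),"caster":((227,198),(181,150),1),"beaker":((289,151),(148,90),2),"honeylid":((351,99),(125,32),3),"honeyknob":((353,90),(126,17),3)}
T=np.array([(.6277,-.1294),(.6336,-.0495),(.6398,.0304),(.6459,.1107)])
for k,(a,b,i) in P.items():
    a=np.array(a)/[2.143,2.632]+[240,150]; b=np.array(b)/2.381+[310,130]
    x,r=tri([(*S,a),(*D,b)]); print(k,x.round(4),round(r[0],4),"off mm",((x[:2]-T[i])*1e3).round(1))
for z in(.076,.070):print(z,plane(*S,np.array((351,99))/[2.143,2.632]+[240,150],z),plane(*D,np.array((125,32))/2.381+[310,130],z))
import cv2
for n,(x0,y0,x1,y1) in {"s3":(335,115,400,195),"s4":(370,165,440,235)}.items():
    f=load(n+".npz")[0][y0:y1,x0:x1,::-1]; cv2.imwrite(f"pics/{n}h.png",cv2.resize(np.clip(f*1.6,0,255).astype(np.uint8),None,fx=7,fy=7,interpolation=2))
E
```

```text
mill [ 0.627  -0.1267  0.1254] 0.0003 off mm [-0.7  2.7]
caster [ 0.6339 -0.0453  0.1078] 0.0002 off mm [0.3 4.2]
beaker [0.6385 0.0311 0.0856] 0.0013 off mm [-1.3  0.7]
honeylid [0.6461 0.1118 0.0705] 0.0006 off mm [0.2 1.1]
honeyknob [0.6465 0.1112 0.0836] 0.0025 off mm [0.6 0.5]
0.076 [0.64831765 0.10659364 0.076     ] [0.64392624 0.10664728 0.076     ]
0.07 [0.64624223 0.11149619 0.07      ] [0.64632538 0.11326332 0.07      ]
```

View pics/s4h.png

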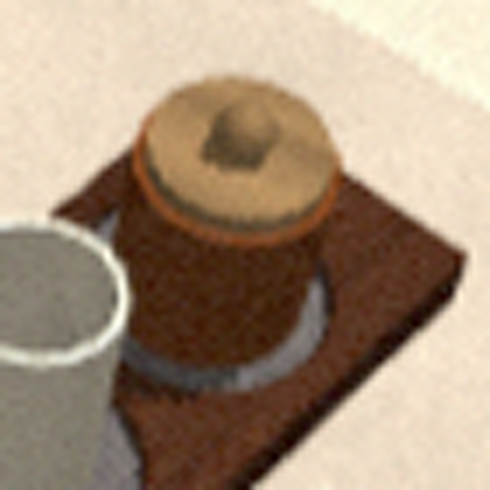

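View pics/s3h.png

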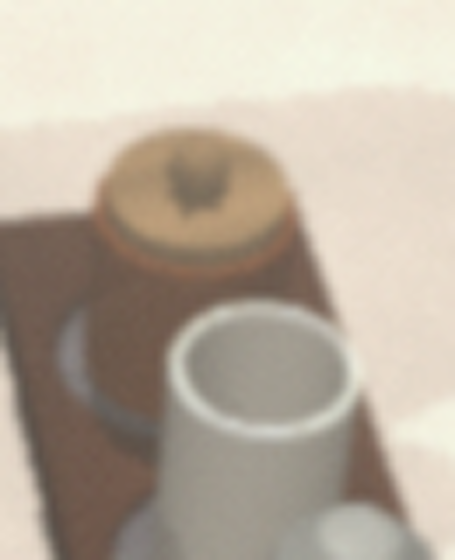

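The honey pot stands flat inside its recess, with grey lining visible around the foot in both views. All four tops are within 5 mm of their recess centres, with the same small height bias as the first measurement.

```bash
python3 -c "
from workcell import *
print(hand_in())"
```

```text
the job is handed in; nothing more can be done
None
```

I moved all four pieces to the table rack in seat order from its knob (mill, caster, beaker, honey pot), all upright and within about 5 mm of their recess centres in the final pictures, and handed in at about 52 s; the judge gave no verdict.

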